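# Show the flower mushroom's gills to the grading camera

### The job

Draw the dryer's top tray out to its stop, pick off the one pale, cracked flower mushroom and present its gills to the inspection camera: held in the air with the gill side square to the lens, centred on the lens axis, 12 cm from the face of the light ring. Finish while still holding it there. Leave the tray out, the brown mushrooms lying cap up on it and the jar, tin, tub and brush in their places, and do not touch the camera.

Things in the scene. Friction and masses are not known exactly. Their poses are not given: they have to be found in the camera images.
- tray (a joint): How far the dryer's top tray is drawn out, in m: 0 pushed in, 0.200 at its stop; starts between 0 and 0.03. It slides level, straight out of the dryer's front, with no spring and about 2.5 N of friction, and stays where it is left. The tray is 335 mm deep and 346 mm wide outside, walls 4 mm, with a grey wire-mesh floor 165 mm above the table.
- dryer: Stainless bench-top tray dryer, fixed, 440 mm wide, 360 mm deep, 232 mm high, facing the robot, its door swung open on the left (robot's view: +y). Origin on the table below the middle of the tray opening's front edge; x axis into the dryer, z up. Roof 16 mm thick. Three more trays below the top one stay shut.
- tray_handle (a point): Centre of the top tray's handle: a level steel bar 10 mm thick and 100 mm long, parallel to the tray's front, its centre line 40 mm in front of it and 190 mm above the table; the dryer's roof is 42 mm higher. x axis points level into the dryer (the tray is drawn out along -x), y along the bar, z up. Moves with the tray.
- tray_floor (a point): Point on the upper side of the top tray's floor, in the middle of its front edge; axes as for the handle: x level into the dryer, y along the front, z up. Front wall 30 mm and other walls 24 mm high above it. Moves with the tray.
- flower: The flower mushroom: the only pale cream cap with brown cracks. Hard, dried, 14 to 26 g, round, 50 mm across, 27 mm high, upright sides 6 to 14 mm above the gills, domed above; stalk cut flush. Lies cap up on the top tray, at first inside the dryer, with 27 mm or more free beside it along the tray's front. Origin: centre of its flat gill side; z axis out through the crown.
- flower_crown (a point): Top of the flower mushroom's cap, 27 mm above its gill side on its axis.
- lens (a point): Centre of the front face of the inspection camera's light ring, on the lens axis, 111 mm above the table. A grey box with black lens and white light ring 90 mm across, between two aluminium cheeks on a dark base plate 120 x 110 mm fixed to the table; it looks up, leaning 30 degrees from vertical towards the robot's side. z axis: the lens axis, out of the camera; y axis level.
- focus (a point): The point of sharp focus: on the lens axis 120 mm in front of the light ring's face (about 215 mm above the table). z axis: the lens axis, pointing away from the camera, up and leaning 30 degrees; y axis level. Nothing is there to see; it goes with the camera.
- camera: The inspection camera's stand: origin at the centre of the underside of its base plate; the camera leans towards its -x side, z up.
- jar: Bystander: glass jar, 84 mm across, 130 mm high; origin under its centre.
- tin: Bystander: green tin, 80 mm across, 100 mm high; origin under its centre.
- tub: Bystander: white open tub of sorted mushrooms, 150 x 220 x 55 mm; origin under its centre.
- brush: Bystander: small brush lying on the table, along its x axis; origin under its middle.
- brown1: Bystander: plain brown dried mushroom lying cap up on the top tray, about 50 mm across and 27 mm high; origin at the centre of its gill side, z axis up through the cap.
- brown2: Bystander: plain brown dried mushroom lying cap up on the top tray, about 50 mm across and 27 mm high; origin at the centre of its gill side, z axis up through the cap.
- brown3: Bystander: plain brown dried mushroom lying cap up on the top tray, about 48 mm across and 26 mm high; origin at the centre of its gill side, z axis up through the cap.
- brown4: Bystander: plain brown dried mushroom lying cap up on the top tray, about 48 mm across and 26 mm high; origin at the centre of its gill side, z axis up through the cap.

How it is judged:
By the outcome, as a careful person would: the job done as asked, in the order asked, and still so for the second after the job is handed in, while the arm keeps its last pose, push and grip.
It also fails if it takes over 51 s, if anything falls off the work surface, if the arm or the gripper's body presses on something with over 40 N, if the wrist force passes 120 N, or if a joint passes its speed limit or range.

### The arm

A 6-joint arm with a two-finger parallel gripper is mounted at the origin on the work surface. World frame = base frame: x ahead of the robot, y to its left, z up, the work surface at z = 0. Lengths are in mm, angles in rad, forces in N, time in s.
With the tool pointing down it reaches from about 275 to 1000 mm from the base axis. Payload 8.4 kg.
Tool frame: the origin (TCP) lies at the centre of the arm's flange, where the gripper is bolted on; the fingertips stand 173 mm ahead of it and the grasp point (between the pads) lies 155 mm ahead of it; z points along the fingers, y is the direction in which the jaws open and shut (so a half turn about z gives the same grasp; the last joint's range is limited). The gripper opens to 85 mm and grips with 20 to 120 N. Pads are 22 mm wide; open, the fingers measure 114 mm over their backs; the gripper's body (76 mm by 85 mm) begins 54 mm behind the grasp point. The pads swing forward as they close: fully open they stand 13 mm farther back than shut.
Start: joints at [1.218, 0.353, 1.633, -0, 1.155, -0.002], TCP at [214.78, 586.94, 404.681] pointing down, gripper open.
Joint ranges: [-2.63, 2.63], [-0.92, 2.1], [0.06, 2.66], [-1.3, 4.44], [0, 2.69], [-3.02, 3.02]. Speed limits (rad/s): [2.22, 2.22, 2.79, 3.14, 3.14, 3.14].

### API

Orientations are given as [roll, pitch, yaw] about the fixed x, y, z axes, in that order (R = Rz(yaw) Ry(pitch) Rx(roll)).
In Python, from rig import sense, grab_frame, camera_model, sign_off gives the robot as it stands. The module is installed in compiled form; this text tells all that it offers.
- The arm moves only by the tool step_arm, never from a script. Its argument "commands" is a list of rows, each a list of 3 entries, a list of its own where there are three numbers: the shift along the tool's x, y, z in mm, then the turn about the tool's z in rad, then the opening, from 0 (shut) to 1 (fully open). A call has 1 to 20 rows; each row shifts and turns the pose as measured when the row begins, along the tool's axes as they then stand; what a row does not reach is not made up. A row lasts 1/8 s, in which the tool goes at most 62.5 mm and 10.7 degrees, less where a joint would pass 70% of its speed; a pose out of reach is approached as far as the arm can. A call with a gripper value outside its range is refused whole. The fingers move at their own pace and stop on an object; "force" is the grip in N (left out, the last holds). Time passes only in rows, so rows that do not move let the fingers close. It gives the time, the measured TCP pose, the force and the opening at its end, in the units of the state.
- sense(): the state, without advancing time (a new reading comes with each control period).
- grab_frame(name): name is "scene" or "top" or "wrist"; returns the picture (420x560x3 uint8, blue, green, red); there is no depth.
- camera_model(name): a dict with "fx", "fy", "cx", "cy" (pixels), "dist" ([k1, k2, p1, p2, k3] as OpenCV has them; the pictures are not rectified), "R" (3x3) and "t" (3): a world point X has camera coordinates R X + t. Camera axes: x right, y down, z forward; pixel columns grow to the right and rows downward; lengths in mm; the calibration is good to about 2 mm. A picture is of the moment at which its call begins: read the wrist's pose just before it. camera_model takes no time and is no camera call; for the wrist camera it gives the pose at the moment of the call.
- sign_off(): hands the job in, once; it reports no verdict.
The state is a dict: "clock": time; "qpos": joint angles; "qvel": joint speeds; "joint_efforts": joint torques, N m; "eef_pos": TCP position; "tcp_rot": TCP orientation; "contact_force": force on the tool from outside, world axes, zero at the start; "wrist_torque": the same for the moment, N m; "opening": opening from 0.0 (shut) to 1.0 (fully open).
Only numpy, scipy, OpenCV 4.12 (cv2) and the standard library are available. Lean on these libraries where they do the work, as an engineer would, in place of code of your own. Each camera call takes 0.05 s, during which the arm holds its last target. There are 200 camera calls.

## Working session

There is one attempt and no reset: what is moved stays moved. The work goes in short steps, Python scripts to look and compute and a tool call to move; the robot and the scene stay as the last step left them, time stands still between calls to the robot, and variables do not carry over. Pictures are saved under pics/ and viewed, about 8 in all and at most 12, crops included, and the job is handed in when it is done.

Besides the shell and the picture viewer there is one more tool, called by a JSON object that holds its "api" and its "payload", one argument or row to a line. step_arm: Moves the arm, as the interface text tells. Its arguments: {"type":"object","properties":{"commands":{"type":"array","items":{"type":"array"}},"force":{"type":"number"}},"required":["commands"]}

```bash
mkdir -p pics; cat > h.py <<'E'
import numpy as np, cv2, json
from scipy.spatial.transform import Rotation as Ro
from rig import sense, grab_frame, camera_model, sign_off
def ray(m,u,v):
    K=np.array([[m['fx'],0,m['cx']],[0,m['fy'],m['cy']],[0,0,1.]])
    p=cv2.undistortPoints(np.array([[[u,v]]],float),K,np.array(m['dist'],float))[0,0]
    R=np.array(m['R']);t=np.array(m['t']).ravel()
    return -R.T@t, R.T@np.array([p[0],p[1],1.])
def onz(m,u,v,z):
    o,d=ray(m,u,v); return o+d*(z-o[2])/d[2]
def proj(m,X):
    K=np.array([[m['fx'],0,m['cx']],[0,m['fy'],m['cy']],[0,0,1.]])
    return cv2.projectPoints(np.array(X,float).reshape(-1,1,3),cv2.Rodrigues(np.array(m['R'],float))[0],np.array(m['t'],float).ravel(),K,np.array(m['dist'],float))[0][:,0]
def pose():
    s=sense(); return np.array(s['eef_pos']),Ro.from_euler('xyz',s['tcp_rot']).as_matrix(),s
E
python3 - <<'E'
from h import *
p,R,s=pose(); print(s['clock'],p,s['tcp_rot'])
for n in ('scene','top'):
    f=grab_frame(n); cv2.imwrite(f'pics/{n}0.png',cv2.resize(f,(784,588),interpolation=cv2.INTER_CUBIC))
    m=camera_model(n); o,d=ray(m,280,210); print(n,o.round(),d.round(2))
E
```

```text
0.0 [214.69044969 586.70949989 403.9616521 ] [-3.14017908e+00  1.61371713e-05  2.79081943e+00]
scene [1579. -419.  990.] [-0.73  0.31 -0.61]
top [ 371.  -22. 1412.] [ 0.14  0.02 -0.99]
```

View pics/scene0.png

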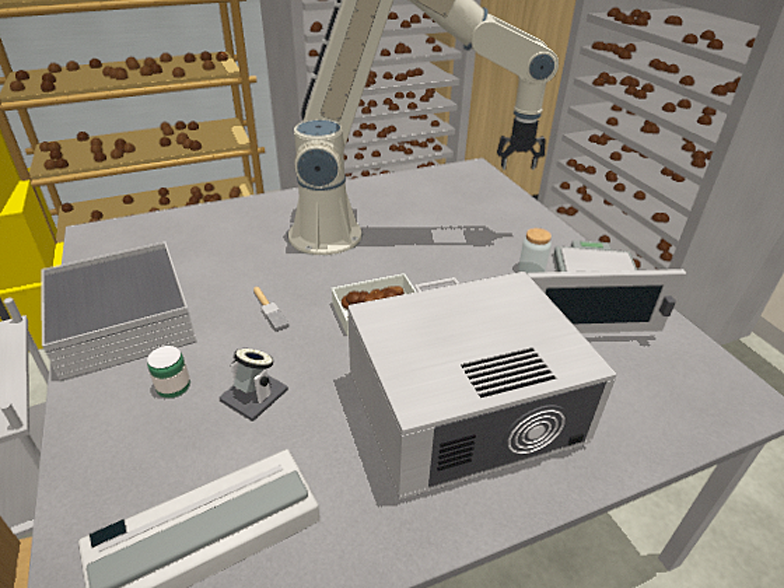

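View pics/top0.png

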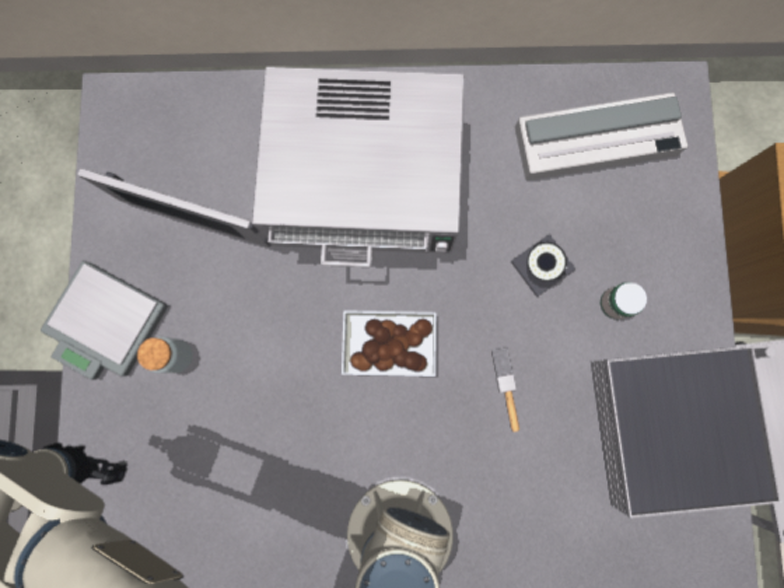

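The scene view shows the dryer at (480,380), and the inspection camera at (252,380). The tin is at (168,370). The top view shows the handle bar at about (346,263), the roof's front edge from (256,226) to (459,231), and the light ring at (547,262). I'll enlarge the parts that matter.

```bash
python3 - <<'E'
from h import *
t=grab_frame('top'); s=grab_frame('scene'); np.savez('f0.npz',t=t,s=s)
def crop(f,u,v,w,h,k):
    c=cv2.resize(f[v:v+h,u:u+w],None,fx=k,fy=k,interpolation=cv2.INTER_CUBIC); 
    for i in range(0,w,10): cv2.line(c,(i*k,0),(i*k,8 if i%50 else 16),(0,0,255),1)
    for i in range(0,h,10): cv2.line(c,(0,i*k),(8,i*k),(0,0,255),1)
    return c
a=np.hstack([crop(t,360,160,60,60,6),crop(s,150,240,66,60,6)])   # camera
b=crop(t,170,145,166,50,4)[:, :756]                              # dryer front
cv2.imwrite('pics/c1.png',np.vstack([a[:, :664],cv2.copyMakeBorder(b,0,0,0,max(0,a.shape[1]-b.shape[1]),0)[:, :a.shape[1]] if 0 else b[:, :a.shape[1]] if b.shape[1]>=a.shape[1] else cv2.copyMakeBorder(b,0,0,0,a.shape[1]-b.shape[1],cv2.BORDER_CONSTANT)][:2]) if a.shape[1]==664 else np.vstack([cv2.copyMakeBorder(a,0,0,0,800-a.shape[1],cv2.BORDER_CONSTANT),cv2.copyMakeBorder(b,0,0,0,800-b.shape[1],cv2.BORDER_CONSTANT)]))
m=camera_model('top')
for n,u,v,z in [('roofL',256,226,232),('roofR',459,231,232),('roofBL',267,69,232),('roofBR',463,75,232),('ring',547,262,111),('barL',322,264,190),('barR',371,264,190)]:
    print(n,onz(m,u/1.4,v/1.4,z).round(1))
p,R,st=pose(); print(R.round(3))
E
```

```text
roofL [687.1 292.7 232. ]
roofR [ 668.5 -138.2  232. ]
roofBL [1044.4  275.8  232. ]
roofBR [1020.9 -157.5  232. ]
ring [ 622.1 -351.1  111. ]
barL [610.7 157.9 190. ]
barR [608.9  51.1 190. ]
[[-0.939  0.344 -0.   ]
 [ 0.344  0.939 -0.001]
 [ 0.    -0.001 -1.   ]]
```

View pics/c1.png

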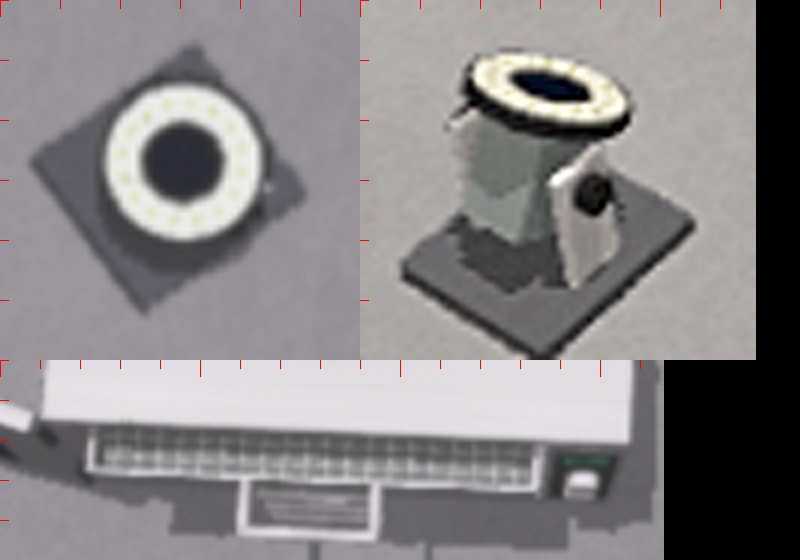

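```bash
python3 - <<'E'
from h import *
m=camera_model('top'); ms=camera_model('scene')
rl=onz(m,180.75,159.5,232); rr=onz(m,327.5,165.75,232)
d=(rl-rr)[:2]; print('roof',rl.round(1),rr.round(1),'mid',((rl+rr)/2).round(1),np.hypot(*d),'yaw(deg)',np.degrees(np.arctan2(-d[0],d[1])))
bl=onz(m,230,187,192); br=onz(m,264.75,188.75,192); print('bar',bl.round(1),br.round(1),((bl+br)/2).round(1),np.linalg.norm(bl-br))
C=[onz(m,u,v,8)[:2] for u,v in [(392.5,167),(365,186.7),(384.2,212.5),(410.8,192.5)]]
C=np.array(C); print('plate T L B R',C.round(1).tolist(),'centre',C.mean(0).round(1))
for i in range(4):
    e=C[(i+1)%4]-C[i]; print(np.hypot(*e).round(1),np.degrees(np.arctan2(e[1],e[0])).round(1))
ring=onz(m,390.7,187,111); print('ring top',ring.round(1), 'offset',ring[:2]-C.mean(0))
# triangulate ring centre with scene: centre (548,92)/6 in crop -> 
u,v=150+(548-360)/6,240+92/6
o1,d1=ray(m,390.7,187); o2,d2=ray(ms,u,v)
A=np.stack([d1,-d2],1); k=np.linalg.lstsq(A,o2-o1,rcond=None)[0]; print('tri',(o1+d1*k[0]).round(1),(o2+d2*k[1]).round(1))
# plate in scene
for u,v in [(695,220),(540,358),(403,268)]: print('scene plate',onz(ms,150+(u-360)/6,240+v/6,8).round(1))
E
```

```text
roof [693.1 299.1 232. ] [ 666.3 -137.1  232. ] mid [679.7  81.  232. ] 436.9777751385994 yaw(deg) -3.5252469220725104
bar [615.2 157.6 192. ] [607.9  51.7 192. ] [611.6 104.7 192. ] 106.10847238449085
plate T L B R [[713.9, -387.1], [645.0, -287.6], [553.1, -350.1], [621.8, -446.0]] centre [ 633.5 -367.7]
121.0 124.7
111.2 -145.8
118.0 -54.4
109.3 32.6
ring top [ 622.5 -351.   111. ] offset [-10.92415905  16.63216591]
tri [ 623.6 -352.4  105.5] [ 624.1 -350.6  105.1]
scene plate [ 650. -287.    8.]
scene plate [ 716.4 -386.5    8. ]
scene plate [ 627.5 -443.8    8. ]
```

The crops show the plate corners, the ring centre at top pixel (390.7,187), the bar from (230,187) to (264.8,188.8), and the roof edge. The lens comes out near (622.5,-351.5,111), leaning along heading 125°. The dryer yaw is about -3.5°, and the bar centre is near (611,105). Now moving over the handle.

{"api": "step_arm", "payload": {
  "commands": [
    [[-38, -22, 0], 0, 0.4],
    [[-38, -22, 0], 0, 0.4],
    [[-38, -22, 0], 0, 0.4],
    [[-38, -22, 0], 0, 0.4],
    [[-38, -22, 0], 0, 0.4],
    [[-38, -22, 0], 0, 0.4],
    [[-38, -22, 0], 0, 0.4],
    [[-38, -22, 0], 0, 0.4],
    [[-38, -22, 0], 0, 0.4],
    [[-38, -22, 0], 0, 0.4],
    [[-38, -22, 0], 0, 0.4],
    [[-38, -22, 0], 0, 0.4],
    [[0, 0, 0], 0.16, 0.4],
    [[0, 0, 0], 0.16, 0.4],
    [[0, 0, 0], 0.16, 0.4],
    [[0, 0, 0], 0.16, 0.4],
    [[0, 0, 0], 0.16, 0.4],
    [[0, 0, 0], 0.16, 0.4],
    [[0, 0, 0], 0.16, 0.4],
    [[0, 0, 0], 0.16, 0.4]
  ],
  "force": 40
}}

```text
clock: 2.7
eef_pos: [562.6, 168.0, 401.5]
tcp_rot: [-3.139, 0.002, 1.47]
contact_force: [0.3, -0.4, 0.5]
opening: 0.399
```

```bash
cat >> h.py <<'E'
def togo(target,ang):
    "remaining shift in tool axes and turn, to reach TCP target with tool y at world heading ang (deg)"
    p,R,s=pose(); a=np.degrees(np.arctan2(R[1,1],R[0,1])); t=(a-ang+180)%360-180
    print('tcp',p.round(1),'yhead',a.round(1),'tilt',np.degrees(np.arccos(-R[2,2])).round(2),'q6',round(s['qpos'][5],2),'open',round(s['opening'],3),'F',np.round(s['contact_force'],1),'t',round(s['clock'],2))
    print('shift',(R.T@(np.array(target)-p)).round(1),'turn',np.radians(t).round(3))
E
python3 - <<'E'
from h import *
togo([611.3,104.7,400],-3.5)
f=grab_frame('wrist'); cv2.imwrite('pics/w1.png',f)
E
```

```text
tcp [562.6 168.  401.5] yhead -5.8 tilt 0.2 q6 0.39 open 0.399 F [ 0.3 -0.4  0.5] t 2.7
shift [-58.1  54.8   1.5] turn -0.039
```

View pics/w1.png

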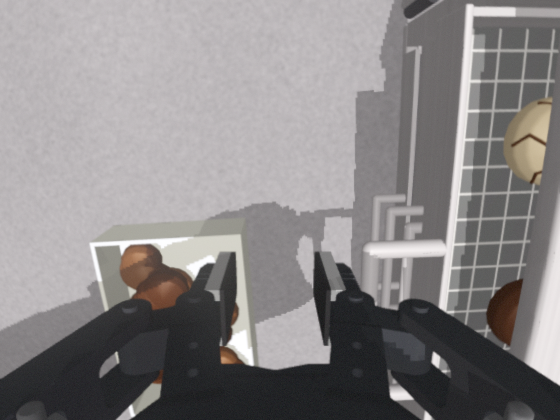

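The wrist view shows the handle's far end at (372,247) and the cream flower at (535,140), near the tray's front on the +y side. I'll check the bar's end against the calibration and move above the bar.

{"api": "step_arm", "payload": {
  "commands": [
    [[-29, 27, 0], -0.04, 0.4],
    [[-29, 27, 0], 0, 0.4],
    [[0, 0, 0], 0, 0.4]
  ]
}}

```text
clock: 3.12
eef_pos: [612.3, 104.5, 401.2]
tcp_rot: [-3.138, 0.002, 1.513]
contact_force: [-0.4, -0.1, 0.2]
opening: 0.395
```

```bash
python3 - <<'E'
from h import *
togo([611.3,104.7,345],-3.5)
m=camera_model('wrist'); f=grab_frame('wrist'); cv2.imwrite('pics/w2.png',f)
x=np.array([-0.998,0.061,0]);
for X in ([611.3+3.2,157.6,190],[611.3-3.2,51.7,190]): print(proj(m,X).round())
E
```

```text
tcp [612.3 104.5 401.2] yhead -3.3 tilt 0.21 q6 0.23 open 0.395 F [-0.4 -0.1  0.2] t 3.12
shift [ 0.2 -0.8 56.2] turn 0.003
[[276. 141.]]
[[276. 324.]]
```

View pics/w2.png

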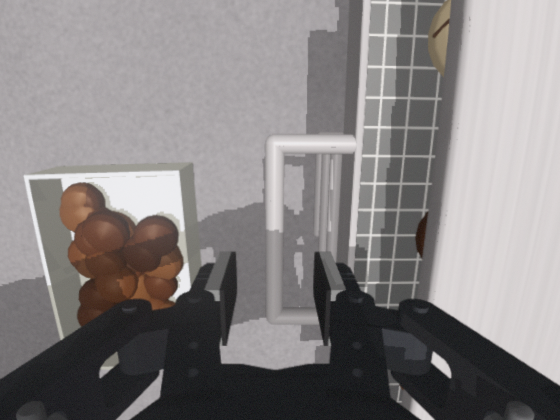

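The bar runs from (275,137) to (275,322), centred between the pads. Descending and gripping it, then drawing the tray.

{"api": "step_arm", "payload": {
  "commands": [
    [[0, 0, 19], 0, 0.4],
    [[0, 0, 19], 0, 0.4],
    [[0, 0, 18], 0, 0.4],
    [[0, 0, 0], 0, 0.0],
    [[0, 0, 0], 0, 0.0],
    [[0, 0, 0], 0, 0.0],
    [[0, 0, 0], 0, 0.0],
    [[0, -15, 0], 0, 0.0],
    [[0, -20, 0], 0, 0.0],
    [[0, -20, 0], 0, 0.0],
    [[0, -20, 0], 0, 0.0],
    [[0, -20, 0], 0, 0.0],
    [[0, -20, 0], 0, 0.0],
    [[0, -20, 0], 0, 0.0],
    [[0, -20, 0], 0, 0.0]
  ],
  "force": 60
}}

```text
clock: 5.05
eef_pos: [449.8, 116.9, 340.3]
tcp_rot: [3.142, -0.002, 1.517]
contact_force: [3.2, 1.6, -6.0]
opening: 0.097
```

{"api": "step_arm", "payload": {
  "commands": [
    [[0, -8, 0], 0, 0.0],
    [[0, -8, 0], 0, 0.0],
    [[0, -6, 0], 0, 0.0]
  ]
}}

```text
clock: 5.42
eef_pos: [433.7, 117.8, 340.6]
tcp_rot: [3.116, -0.003, 1.521]
contact_force: [37.6, -7.2, -46.3]
opening: 0.093
```

The force jumped, so the tray is on its stop. Backing off slightly, releasing and rising.

{"api": "step_arm", "payload": {
  "commands": [
    [[0, 0, 0], 0, 0.4],
    [[0, 0, 0], 0, 0.4],
    [[0, 0, 0], 0, 0.4],
    [[0, 0, -30], 0, 0.4],
    [[0, 0, -40], 0, 0.4],
    [[0, 0, -40], 0, 0.4],
    [[0, 40, 0], -0.17, 0.8],
    [[0, 0, 0], -0.17, 0.8],
    [[0, 0, 0], -0.17, 0.8],
    [[0, 0, 0], -0.17, 0.8],
    [[0, 0, 0], -0.17, 0.8],
    [[0, 0, 0], -0.17, 0.8],
    [[0, 0, 0], -0.17, 0.8],
    [[0, 0, 0], -0.17, 0.8],
    [[0, 0, 0], -0.17, 0.8],
    [[0, 0, 0], 0, 0.8]
  ]
}}

```text
clock: 7.42
eef_pos: [469.6, 116.0, 459.1]
tcp_rot: [3.137, 0.024, 3.1]
contact_force: [0.9, -0.2, -0.5]
opening: 0.798
```

```bash
python3 - <<'E'
from h import *
togo([560,150,450],86.5)
f=grab_frame('wrist'); m=camera_model('wrist'); t=grab_frame('top')
np.savez('w3.npz',f=f,R=m['R'],t=m['t'],top=t)
cv2.imwrite('pics/w3.png',np.hstack([f,cv2.resize(t[130:270,160:240+80],None,fx=1.5,fy=3)[:, :240]]) )
E
```

```text
tcp [469.6 116.  459.1] yhead 87.6 tilt 1.38 q6 -1.29 open 0.798 F [ 0.9 -0.2 -0.5] t 7.42
shift [-88.7  37.6  11.3] turn 0.02
```

View pics/w3.png

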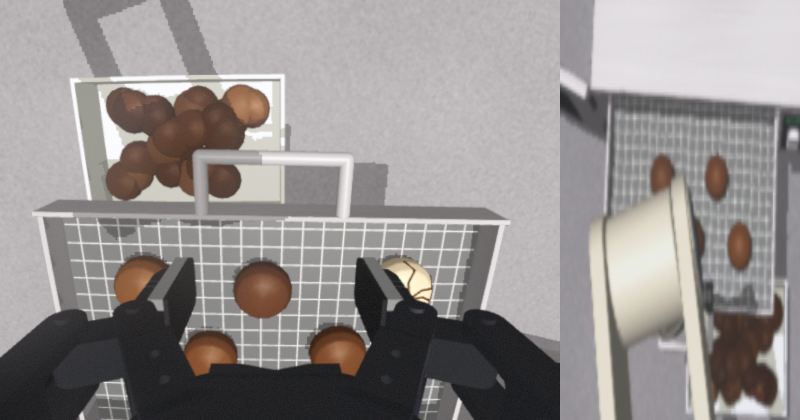

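The wrist view shows the flower at (405,284), half hidden by the right finger, with browns at (142,285), (263,290), (212,355) and (338,350). The tray is fully out, with its front wall along row 215.

```bash
python3 - <<'E'
from h import *
d=np.load('w3.npz'); m=camera_model('wrist'); m['R']=d['R'];m['t']=d['t']
print('flower',onz(m,405,284,178).round(1)); print('wall corners',onz(m,38,211,195).round(1),onz(m,507,220,195).round(1))
X=onz(m,405,284,178); 
togo([X[0]-60,X[1]+0,400],86.5)
E
```

```text
flower [544.2 218.9 178. ]
wall corners [465.5 -50.6 195. ] [487.2 283.7 195. ]
tcp [469.7 116.  459. ] yhead 87.5 tilt 1.39 q6 -1.29 open 0.803 F [-0.3  0.   0.1] t 7.53
shift [ -8.6 103.2  59.7] turn 0.017
```

{"api": "step_arm", "payload": {
  "commands": [
    [[-23, 34, 15], 0.02, 0.78],
    [[-23, 34, 15], 0, 0.78],
    [[-23, 34, 15], 0, 0.78],
    [[0, 0, 0], 0, 0.78]
  ]
}}

```text
clock: 8.02
eef_pos: [547.9, 216.2, 415.7]
tcp_rot: [3.136, 0.025, 3.062]
contact_force: [-0.1, 0.2, -0.7]
opening: 0.778
```

```bash
python3 - <<'E'
from h import *
togo([544,219,400],86.3)
f=grab_frame('wrist'); m=camera_model('wrist')
np.savez('w4.npz',f=f,R=m['R'],t=m['t'])
p,R,s=pose()
for z in (110,155,173): print(z,proj(m,p+R@[0,0,z]).round())
cv2.imwrite('pics/w4.png',f)
E
```

```text
tcp [547.9 216.2 415.7] yhead 85.4 tilt 1.48 q6 -1.11 open 0.778 F [-0.1  0.2 -0.7] t 8.03
shift [ 4.5  2.4 15.6] turn -0.015
110 [[276. 377.]]
155 [[275. 294.]]
173 [[275. 274.]]
```

View pics/w4.png

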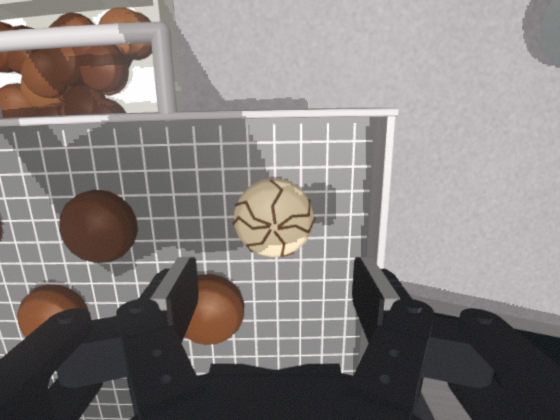

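The flower is fully visible: its disc is centred at (273,218) and the crown crack joint is at (275,227). The nearest brown is at (209,311), clear of the finger's lane. I'll compute the grasp.

```bash
python3 - <<'E'
from h import *
d=np.load('w4.npz'); m=camera_model('wrist'); m['R']=d['R'];m['t']=d['t']
cr=onz(m,275,227,192); print('crown',cr.round(1),'disc',onz(m,273.5,218,176).round(1),onz(m,234,218,173).round(1),onz(m,313,218,173).round(1))
print('browns',onz(m,209,311,178).round(1),onz(m,98,227,178).round(1),'wall',onz(m,383,240,189).round(1), onz(m,390,112,195).round(1))
p,R,s=pose()
# tips 170 ahead at this opening, tips 3 mm above floor -> place grasp axis over flower at z~176
c=np.array([*onz(m,273.5,218,176)[:2],176.]); c[:2]=(c[:2]+cr[:2])/2
T=c-R@[0,0,162]; T[2]=165+4+171
print(c.round(1)); togo(T,86.3); 
E
```

```text
crown [548.3 216.4 192. ] disc [548.  215.6 176. ] [547.  190.6 173. ] [551.1 240.5 173. ]
browns [610.  166.8 178. ] [544.4 104.9 178. ] wall [563.  280.4 189. ] [488.4 281.6 195. ]
[548.2 216.  176. ]
tcp [547.3 215.3 416.2] yhead 85.4 tilt 1.47 q6 -1.11 open 0.784 F [-0.5 -0.  -0.5] t 8.07
shift [ 5.1 -0.4 76.1] turn -0.015
```

```bash
python3 - <<'E'
from h import *
d=np.load('w4.npz'); m=camera_model('wrist'); m['R']=d['R'];m['t']=d['t']
p,R,s=pose()
for z in (150,155,160,165,170,173):
    print(z,[proj(m,p+R@[x,y,z])[0].round().tolist() for x in (11,-11) for y in (-33,33)])
E
```

```text
150 [[187.0, 274.0], [364.0, 274.0], [191.0, 325.0], [360.0, 325.0]]
155 [[190.0, 268.0], [361.0, 268.0], [193.0, 318.0], [357.0, 318.0]]
160 [[193.0, 263.0], [358.0, 263.0], [196.0, 311.0], [354.0, 311.0]]
165 [[195.0, 258.0], [355.0, 258.0], [199.0, 305.0], [351.0, 305.0]]
170 [[198.0, 253.0], [352.0, 253.0], [201.0, 299.0], [349.0, 299.0]]
173 [[199.0, 251.0], [351.0, 251.0], [202.0, 296.0], [348.0, 296.0]]
```

{"api": "step_arm", "payload": {
  "commands": [
    [[3, 0, 25], -0.015, 0.78],
    [[2, 0, 25], 0, 0.78],
    [[0, 0, 18], 0, 0.78],
    [[0, 0, 7], 0, 0.78],
    [[0, 0, 0], 0, 0.78]
  ]
}}

```text
clock: 8.7
eef_pos: [543.0, 213.4, 341.9]
tcp_rot: [3.136, 0.027, 3.069]
contact_force: [-0.1, 0.2, 0.0]
opening: 0.782
```

```bash
python3 - <<'E'
from h import *
p,R,s=pose(); T=np.array([548.2,216,176])-R@[0,0,162]; T[2]=337
togo(T,86.3)
E
```

```text
tcp [543.  213.4 341.9] yhead 85.9 tilt 1.59 q6 -1.12 open 0.782 F [-0.1  0.2  0. ] t 8.7
shift [-0.4  2.2  5. ] turn -0.008
```

{"api": "step_arm", "payload": {
  "commands": [
    [[0, 2, 5], -0.01, 0.78],
    [[0, 0, 0], 0, 0.7],
    [[0, 0, 0], 0, 0.5],
    [[0, 0, 0], 0, 0.4],
    [[0, 0, 0], 0, 0.4],
    [[0, 0, 0], 0, 0.4]
  ],
  "force": 25
}}

```text
clock: 9.45
eef_pos: [544.1, 215.8, 339.1]
tcp_rot: [3.135, 0.031, 3.079]
contact_force: [0.9, 0.3, 0.0]
opening: 0.566
```

{"api": "step_arm", "payload": {
  "commands": [
    [[0, 0, -20], 0, 0.4],
    [[0, 0, -30], 0, 0.4],
    [[0, 0, -40], 0, 0.4],
    [[0, 0, -40], 0, 0.4],
    [[0, 0, 0], 0, 0.4]
  ]
}}

```text
clock: 10.07
eef_pos: [539.8, 215.1, 471.8]
tcp_rot: [3.136, 0.028, 3.079]
contact_force: [-0.7, -0.0, -0.4]
opening: 0.564
```

```bash
python3 - <<'E'
from h import *
togo([548,216,460],86.3)
f=grab_frame('wrist'); m=camera_model('wrist')
np.savez('w5.npz',f=f,R=m['R'],t=m['t'])
t=cv2.resize(grab_frame('scene')[150:300,150:450],(560,280))
cv2.imwrite('pics/w5.png',np.vstack([f[130:],t]))
E
```

```text
tcp [539.8 215.1 471.8] yhead 86.4 tilt 1.66 q6 -1.13 open 0.564 F [-0.7 -0.  -0.4] t 10.07
shift [-7.8  1.3 12. ] turn 0.003
```

View pics/w5.png

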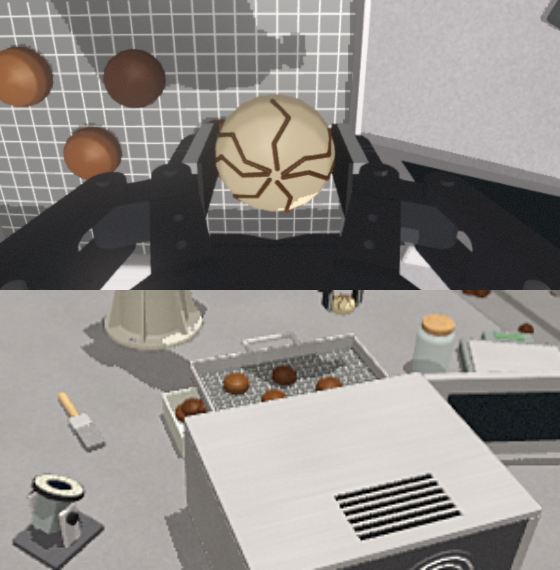

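The flower is held: its disc is at (275,283) and the crown at (276,306) in full wrist coordinates. All the browns are still cap up on the tray. The tool can only yaw, so I'll pivot the flower about the pads by pressing its inner rim on the dryer roof's front edge. First I'll refine that edge.

```bash
python3 - <<'E'
from h import *
d=np.load('f0.npz'); g=cv2.GaussianBlur(cv2.cvtColor(d['t'],cv2.COLOR_BGR2GRAY).astype(float),(1,3),0); m=camera_model('top')
P=[]
for u in range(195,318,3):
    c=g[150:176,u]; dd=c[:-1]-c[1:]; i=int(np.argmax(dd)); 
    if 0<i<24:
        a,b,e=dd[i-1:i+2]; P.append(onz(m,u,150+i+0.5+0.5*(a-e)/(a-2*b+e),232))
P=np.array(P); k=np.polyfit(P[:,1],P[:,0],1); r=P[:,0]-np.polyval(k,P[:,1]); ok=abs(r)<4; k=np.polyfit(P[ok,1],P[ok,0],1)
print('edge x = %.4f*y+%.1f'%tuple(k),ok.sum(),len(P),'rms',np.std(P[ok,0]-np.polyval(k,P[ok,1])),'at216',np.polyval(k,216),'at150',np.polyval(k,150))
d=np.load('w5.npz'); m=camera_model('wrist'); p,R,s=pose()
for X in ([0,0,147],[0,0,164],[0,0,174],[0,-25,164],[0,25,164],[3,0,147],[-3,0,147]): print(X,proj(m,p+R@np.array(X,float)).round(1))
E
```

```text
edge x = 0.0611*y+675.0 41 41 rms 0.30727161087528837 at216 688.247389912033 at150 684.2141437619306
[0, 0, 147] [[275.2 304.8]]
[0, 0, 164] [[275.1 283.3]]
[0, 0, 174] [[275.  272.7]]
[0, -25, 164] [[215.4 283.2]]
[0, 25, 164] [[334.7 283.2]]
[3, 0, 147] [[275.2 297.7]]
[-3, 0, 147] [[275.2 311.9]]
```

```bash
python3 - <<'E'
from h import *
p,R,s=pose(); print(R[:,2].round(4))
T=np.array([669.2,216,250])-R@[0,0,164]; togo(T,86.5)
E
```

```text
[ 0.0236  0.0015 -0.9997]
tcp [539.1 214.8 468.3] yhead 86.4 tilt 1.36 q6 -1.13 open 0.568 F [-0.5 -0.7 -0.9] t 10.18
shift [-124.7    8.6   57.3] turn -0.001
```

{"api": "step_arm", "payload": {
  "commands": [
    [[-30, 2, 0], 0, 0.4],
    [[-35, 2, 0], 0, 0.4],
    [[-35, 2, 0], 0, 0.4],
    [[-24, 2, 0], 0, 0.4],
    [[0, 0, 30], 0, 0.4],
    [[0, 0, 25], 0, 0.4],
    [[0, 0, 0], 0, 0.4]
  ]
}}

```text
clock: 11.05
eef_pos: [665.9, 214.2, 400.5]
tcp_rot: [-3.138, 0.006, 3.08]
contact_force: [-0.7, -0.2, 1.0]
opening: 0.565
```

```bash
python3 - <<'E'
from h import *
p,R,s=pose()
T=np.array([669.2,216,250])-R@[0,0,164]; togo(T,86.5)
E
```

```text
tcp [665.9 214.2 400.5] yhead 86.5 tilt 0.43 q6 -1.2 open 0.565 F [-0.7 -0.2  1. ] t 11.05
shift [ -2.2   2.6 -13.5] turn -0.001
```

```bash
python3 - <<'E'
from h import *
f=grab_frame('wrist'); m=camera_model('wrist'); p,R,s=pose()
c=cv2.resize(f[200:400,190:360],None,fx=3,fy=3,interpolation=cv2.INTER_CUBIC)
for th in (0,10,20,30,40):
    a=np.radians(th); u,v=proj(m,p+R@[17*np.sin(a)-.5,0,164-17*np.cos(a)])[0]; print(th,u.round(1),v.round(1)); cv2.circle(c,(int((u-190)*3)+60,int((v-200)*3)),2,(0,0,255),-1)
cv2.imwrite('pics/w6.png',c)
E
```

```text
0 275.2 306.1
10 275.2 298.7
20 275.3 290.8
30 275.3 282.7
40 275.2 274.7
```

View pics/w6.png

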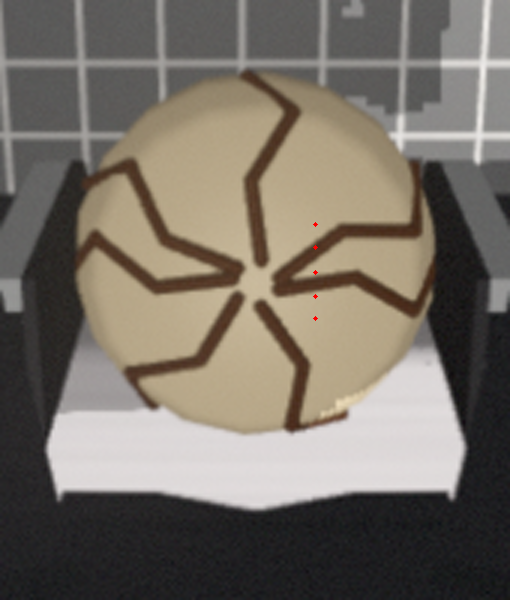

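The crown junction is at wrist (275.3,294), which is already a tilt of about 16°. The pivoting works as intended, and the roof edge shows beneath the rim. I'll press about 4 mm more, tracking the crown by template.

```bash
cat >> h.py <<'E'
def crown():
    T=np.load('tmpl.npy'); f=grab_frame('wrist'); m=camera_model('wrist'); p,R,s=pose()
    r=cv2.matchTemplate(f[220:380,220:340],T,cv2.TM_CCOEFF_NORMED); _,sc,_,(x,y)=cv2.minMaxLoc(r)
    c=r[y-1:y+2,x]; sub=0.5*(c[0]-c[2])/(c[0]-2*c[1]+c[2]) if 0<y<r.shape[0]-1 else 0
    v=y+220+17+sub; u=x+220+17
    th=np.arange(0,60,.25); vs=[proj(m,p+R@[17*np.sin(a)-.5,0,164-17*np.cos(a)])[0][1] for a in np.radians(th)]
    rel=float(np.interp(-v,-np.array(vs),th)); lean=np.degrees(np.arcsin(R[2,0]))  # tool x rising = crown leans less
    print('crown',u,v.round(1),'score',round(sc,3),'tilt vs tool',round(rel,1),'tool lean',lean.round(2),'world tilt',round(rel-lean,1)); return f
E
python3 - <<'E'
from h import *
f=grab_frame('wrist'); np.save('tmpl.npy',f[294-17:294+18,275-17:275+18]); crown(); togo([0,0,0],86.5)
E
```

```text
crown 275 294.0 score 0.999 tilt vs tool 15.9 tool lean -0.61 world tilt 16.5
tcp [666.4 214.5 403.9] yhead 86.5 tilt 0.62 q6 -1.2 open 0.566 F [ 1.  -0.4  0.3] t 11.2
shift [ 656.2 -254.3  397.5] turn -0.001
```

{"api": "step_arm", "payload": {
  "commands": [
    [[0, 0, 2], 0, 0.4],
    [[0, 0, 2], 0, 0.4],
    [[0, 0, 0], 0, 0.4]
  ]
}}

```text
clock: 11.58
eef_pos: [666.6, 214.6, 401.8]
tcp_rot: [-3.141, 0.013, 3.08]
contact_force: [0.8, -0.4, -0.4]
opening: 0.565
```

```bash
python3 - <<'E'
from h import *
crown(); togo([0,0,0],86.5); print(pose()[1].round(3).tolist())
E
```

```text
crown 275 294.0 score 0.999 tilt vs tool 16.0 tool lean -0.77 world tilt 16.7
tcp [666.6 214.6 401.9] yhead 86.5 tilt 0.77 q6 -1.2 open 0.568 F [ 0.5  0.3 -0.3] t 11.62
shift [ 657.5 -254.8  393.4] turn -0.0
[[-0.998, 0.062, 0.013], [0.061, 0.998, -0.002], [-0.013, -0.001, -1.0]]
```

{"api": "step_arm", "payload": {
  "commands": [
    [[0, 0, 3], 0, 0.4],
    [[0, 0, 3], 0, 0.4],
    [[0, 0, 0], 0, 0.4]
  ]
}}

```text
clock: 12.0
eef_pos: [666.2, 214.6, 397.2]
tcp_rot: [-3.141, 0.013, 3.08]
contact_force: [-2.1, -0.8, 2.5]
opening: 0.57
```

```bash
python3 - <<'E'
from h import *
crown(); togo([0,0,0],86.5)
E
```

```text
crown 275 285.1 score 0.986 tilt vs tool 26.9 tool lean -0.76 world tilt 27.7
tcp [666.2 214.6 397.3] yhead 86.5 tilt 0.76 q6 -1.2 open 0.567 F [-2.9 -0.1  3. ] t 12.05
shift [ 657.  -254.9  388.7] turn -0.0
```

{"api": "step_arm", "payload": {
  "commands": [
    [[0, 0, 1.5], 0, 0.4],
    [[0, 0, 0], 0, 0.4]
  ]
}}

```text
clock: 12.3
eef_pos: [666.1, 214.6, 396.1]
tcp_rot: [-3.141, 0.013, 3.08]
contact_force: [-3.4, 0.0, 3.1]
opening: 0.568
```

```bash
python3 - <<'E'
from h import *
crown(); togo([0,0,0],86.5)
E
```

```text
crown 275 282.9 score 0.983 tilt vs tool 29.5 tool lean -0.76 world tilt 30.3
tcp [666.2 214.6 396.2] yhead 86.5 tilt 0.76 q6 -1.2 open 0.566 F [-2.8 -0.2  3.4] t 12.35
shift [ 656.9 -254.9  387.6] turn -0.001
```

World tilt reads 30.3° from the crown, and the press-depth geometry independently gives 29.6°. Lifting and carrying to the camera.

{"api": "step_arm", "payload": {
  "commands": [
    [[0, 0, -20], 0, 0.4],
    [[0, 0, -35], 0, 0.4],
    [[0, 0, -35], 0, 0.4],
    [[2, -20, 0], 0, 0.4],
    [[3, -30, 0], 0, 0.4],
    [[4, -37, 0], 0, 0.4],
    [[4, -37, 0], 0, 0.4],
    [[4, -37, 0], 0, 0.4],
    [[4, -37, 0], 0, 0.4],
    [[4, -37, 0], 0, 0.4],
    [[4, -37, 0], 0, 0.4],
    [[4, -37, 0], 0, 0.4],
    [[4, -37, 0], 0, 0.4],
    [[4, -37, 0], 0, 0.4],
    [[4, -37, 0], 0, 0.4],
    [[4, -30, 0], 0, 0.4],
    [[2, -20, 0], 0, 0.4],
    [[0, 0, 0], 0, 0.4]
  ]
}}

```text
clock: 14.6
eef_pos: [577.4, -273.1, 488.6]
tcp_rot: [-3.139, 0.013, 3.077]
contact_force: [-0.4, 0.6, -0.6]
opening: 0.567
```

{"api": "step_arm", "payload": {
  "commands": [
    [[0, 0, 0], 0.15, 0.4],
    [[0, 0, 0], 0.15, 0.4],
    [[0, 0, 0], 0.15, 0.4],
    [[0, 0, 0], 0.15, 0.4],
    [[0, 0, 0], 0.15, 0.4],
    [[0, 0, 0], 0.15, 0.4],
    [[0, 0, 0], 0, 0.4]
  ]
}}

```text
clock: 15.48
eef_pos: [578.4, -267.0, 487.9]
tcp_rot: [3.131, 0.006, 2.154]
contact_force: [-0.3, -0.5, -0.3]
opening: 0.567
```

```bash
cat >> h.py <<'E'
def goal(lens=(622.5,-351.5,111),hd=124.8):
    h=np.radians(hd); ax=np.array([.5*np.cos(h),.5*np.sin(h),3**.5/2]); piv=np.array(lens)+130*ax
    p,R,s=pose(); togo(piv-R@[0,0,164],hd-90)
E
python3 - <<'E'
from h import *
goal(); crown()
E
```

```text
tcp [ 578.4 -267.   487.9] yhead 33.4 tilt 0.67 q6 -1.02 open 0.567 F [-0.3 -0.5 -0.3] t 15.47
shift [-28.3 -14.  100.4] turn -0.024
crown 275 285.4 score 0.976 tilt vs tool 24.9 tool lean -0.33 world tilt 25.2
```

```bash
python3 - <<'E'
from h import *
f=grab_frame('wrist'); m=camera_model('wrist'); np.savez('w7.npz',f=f,R=m['R'],t=m['t'])
c=cv2.resize(f[200:400,190:360],None,fx=2.5,fy=2.5,interpolation=cv2.INTER_CUBIC)
cv2.imwrite('pics/w7.png',np.hstack([cv2.resize(f,(373,280)) if 0 else cv2.copyMakeBorder(f[:, 90:460],0,80,0,0,cv2.BORDER_CONSTANT),c]))
E
```

```text
(no output)
```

View pics/w7.png

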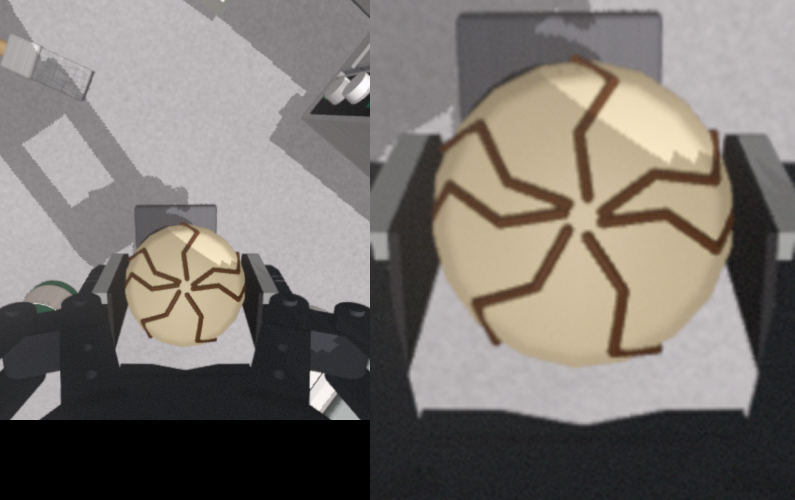

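Crown now at (276,286), so the tilt has relaxed to about 25° since lifting. The base plate's edge is parallel to the image rows, so the heading is right. I'll check whether it is still creeping.

{"api": "step_arm", "payload": {
  "commands": [
    [[0, 0, 0], 0, 0.4],
    [[0, 0, 0], 0, 0.4],
    [[0, 0, 0], 0, 0.4],
    [[0, 0, 0], 0, 0.4],
    [[0, 0, 0], 0, 0.4],
    [[0, 0, 0], 0, 0.4],
    [[0, 0, 0], 0, 0.4],
    [[0, 0, 0], 0, 0.4]
  ]
}}

```text
clock: 16.58
eef_pos: [578.4, -267.0, 487.9]
tcp_rot: [3.131, 0.006, 2.161]
contact_force: [-0.4, -0.1, 0.4]
opening: 0.564
```

```bash
python3 - <<'E'
from h import *
crown(); f=np.load('w7.npz')['f']; np.save('tmpl.npy',f[286-17:286+18,276-17:276+18]); crown(); goal(hd=124.5)
E
```

```text
crown 275 285.4 score 0.976 tilt vs tool 24.9 tool lean -0.34 world tilt 25.2
crown 276 286.0 score 0.999 tilt vs tool 24.1 tool lean -0.34 world tilt 24.4
tcp [ 578.4 -267.   487.9] yhead 33.9 tilt 0.67 q6 -1.03 open 0.568 F [-0.9  0.4 -0.1] t 16.68
shift [-28.2 -13.8 100.4] turn -0.011
```

No creep; the spring-back came with the lift. Before re-pressing I'll cross-check the tilt by tracking many crack points on a dome model, from the grasp picture to now.

```bash
cat > tilt.py <<'E'
from h import *
from scipy.optimize import least_squares
d5=np.load('w5.npz')
m=camera_model('wrist'); p,R,s=pose()
# camera in tool frame (fixed)
Rc=np.array(m['R'])@R; tc=np.array(m['R'])@p+np.array(m['t']).ravel()
mt=dict(m,R=Rc,t=tc)
g5=cv2.cvtColor(d5['f'],cv2.COLOR_BGR2GRAY)
mask=np.zeros_like(g5); cv2.ellipse(mask,(275,285),(46,46),0,0,360,255,-1)
pt=cv2.goodFeaturesToTrack(g5,60,0.03,5,mask=mask)[:,0]
lean5=np.radians(1.5)  # tool lean when grasped level (gill level in world)
def dome(u,v,H=17.,r=25.):   # ray & ellipsoid centred at grip axis (tool -0.5,0,164), flower upright in world
    o,dd=ray(mt,u,v); S=np.array([r,r,H]); o=(o-[-.5,0,164])/S; dd=dd/S
    a=dd@dd;b=2*o@dd;c=o@o-1; q=b*b-4*a*c
    return None if q<0 else (o+dd*(-b-q**.5)/(2*a))*S
P=[(q,dome(*q)) for q in pt]; P=[(q,x) for q,x in P if x is not None]
pt=np.array([q for q,_ in P],np.float32); X=np.array([x for _,x in P])
def pred(par): return proj(mt,X@Ro.from_rotvec([par[1],-par[0],par[2]]).as_matrix().T+[-.5+par[3],0+par[4],164+par[5]])
def fit(f,guess):
    g=cv2.cvtColor(f,cv2.COLOR_BGR2GRAY)
    best=None
    for a0 in guess:
        par=np.array([np.radians(a0),0,0,0,0,0])
        for it in range(3):
            init=pred(par).astype(np.float32)
            # warp-aided LK
            A,_=cv2.findHomography(pt,init,cv2.RANSAC,4)
            W=cv2.warpPerspective(g5,A,(g.shape[1],g.shape[0])); src=cv2.perspectiveTransform(pt[:,None],A)
            nx,st,er=cv2.calcOpticalFlowPyrLK(W,g,src,init[:,None].copy(),winSize=(13,13),maxLevel=1,flags=cv2.OPTFLOW_USE_INITIAL_FLOW)
            ok=st[:,0]>0; 
            r=least_squares(lambda q:np.r_[(pred(q)[ok]-nx[ok,0]).ravel(),q[1:3]*20,q[3:]*[1,1,3]],par,loss='soft_l1'); par=r.x
        e=np.linalg.norm(pred(par)[ok]-nx[ok,0],axis=1); 
        if best is None or np.median(e)<best[0]: best=(np.median(e),par,ok.sum())
    print('fit med px',best[0].round(2),'n',best[2],'tilt vs pick %.1f  others'%np.degrees(best[1][0]),np.degrees(best[1][1:3]).round(1),'shift',best[1][3:].round(1))
if __name__=='__main__':
    fit(d5['f'],[0]); fit(grab_frame('wrist'),[20,27,34])
    print('lean at pick', 'tool lean now',np.degrees(np.arcsin(R[2,0])).round(2))
E
python3 tilt.py
```

```text
fit med px 0.0 n 27 tilt vs pick 0.0  others [0. 0.] shift [0. 0. 0.]
fit med px 0.91 n 27 tilt vs pick 22.0  others [2.4 1.2] shift [ 0.8 -1.1  0. ]
lean at pick tool lean now -0.34
```

The two estimates give 21–24° of world tilt, so I need about 8° more, allowing for some 6° of spring-back. Going back to the roof edge nearer y=20, clear of the browns and the knob.

{"api": "step_arm", "payload": {
  "commands": [
    [[0, 0, 0], -0.153, 0.4],
    [[0, 0, 0], -0.153, 0.4],
    [[0, 0, 0], -0.153, 0.4],
    [[0, 0, 0], -0.153, 0.4],
    [[0, 0, 0], -0.153, 0.4],
    [[0, 0, 0], -0.153, 0.4],
    [[-5, 24, 0], 0, 0.4],
    [[-7, 33, 0], 0, 0.4],
    [[-7, 33, 0], 0, 0.4],
    [[-7, 33, 0], 0, 0.4],
    [[-7, 33, 0], 0, 0.4],
    [[-7, 33, 0], 0, 0.4],
    [[-7, 33, 0], 0, 0.4],
    [[-6, 33, 0], 0, 0.4],
    [[-4, 24, 0], 0, 0.4],
    [[0, 0, 0], 0, 0.4]
  ]
}}

```text
clock: 18.73
eef_pos: [646.1, 18.3, 488.9]
tcp_rot: [3.141, 0.013, 3.11]
contact_force: [-0.5, -1.2, -0.5]
opening: 0.566
```

```bash
sed -i 's/np.sin(a)-.5,0,164/np.sin(a),0,164/' h.py; python3 - <<'E'
from h import *
crown(); p,R,s=pose()
T=np.array([656.6,20,264])-R@[0,0,164]; togo(T,86.5)
E
```

```text
crown 276 286.0 score 0.999 tilt vs tool 24.3 tool lean -0.72 world tilt 25.1
tcp [646.   17.4 488.9] yhead 88.1 tilt 0.72 q6 -1.51 open 0.561 F [-0.4 -1.  -0.7] t 18.77
shift [-7.7  2.9 61. ] turn 0.028
```

{"api": "step_arm", "payload": {
  "commands": [
    [[-7, 3, 20], 0.028, 0.4],
    [[0, 0, 20], 0, 0.4],
    [[0, 0, 20], 0, 0.4],
    [[0, 0, 0], 0, 0.4]
  ]
}}

```text
clock: 19.27
eef_pos: [654.2, 17.0, 423.3]
tcp_rot: [-3.141, 0.01, 3.073]
contact_force: [-0.2, -0.2, 0.1]
opening: 0.566
```

```bash
grep -n "np.sin(a)" h.py; python3 - <<'E'
from h import *
crown(); p,R,s=pose(); m=camera_model('wrist')
print([ (t,proj(m,p+R@[17*np.sin(np.radians(t)),0,164-17*np.cos(np.radians(t))])[0][1].round(1)) for t in (-1.7,15,20,25,30,35)])
T=np.array([656.6,20,241])-R@[0,0,164]; togo(T,86.5)
E
```

```text
26:    th=np.arange(0,60,.25); vs=[proj(m,p+R@[17*np.sin(a),0,164-17*np.cos(a)])[0][1] for a in np.radians(th)]
crown 276 286.0 score 0.999 tilt vs tool 24.4 tool lean -0.7 world tilt 25.1
[(-1.7, np.float64(306.1)), (15, np.float64(293.6)), (20, np.float64(289.6)), (25, np.float64(285.5)), (30, np.float64(281.4)), (35, np.float64(277.4))]
tcp [654.5  17.  424.5] yhead 86.1 tilt 0.7 q6 -1.48 open 0.565 F [ 0.1  0.4 -0.3] t 19.32
shift [ 0.3  3.1 19.5] turn -0.008
```

{"api": "step_arm", "payload": {
  "commands": [
    [[0, 0, 15], -0.008, 0.4],
    [[0, 0, 9], 0, 0.4],
    [[0, 0, 3], 0, 0.4],
    [[0, 0, 0], 0, 0.4]
  ]
}}

```text
clock: 19.82
eef_pos: [655.4, 16.3, 397.3]
tcp_rot: [-3.142, 0.015, 3.08]
contact_force: [-1.7, -0.4, 3.4]
opening: 0.571
```

```bash
python3 - <<'E'
from h import *
crown(); crown(); p,R,s=pose()
T=np.array([656.6,p[1],231.2])-R@[0,0,164]; togo(T,86.5)
E
```

```text
crown 276 284.3 score 0.984 tilt vs tool 26.3 tool lean -0.84 world tilt 27.1
crown 276 284.6 score 0.981 tilt vs tool 26.1 tool lean -0.85 world tilt 27.0
tcp [655.4  16.4 397.5] yhead 86.5 tilt 0.85 q6 -1.49 open 0.565 F [-1.7 -0.6  2. ] t 19.93
shift [1.2 0.1 2.3] turn -0.001
```

{"api": "step_arm", "payload": {
  "commands": [
    [[0, 0, 2], 0, 0.4],
    [[0, 0, 1.5], 0, 0.4],
    [[0, 0, 0], 0, 0.4]
  ]
}}

```text
clock: 20.3
eef_pos: [655.1, 16.4, 395.5]
tcp_rot: [-3.141, 0.016, 3.08]
contact_force: [-3.5, -0.4, 3.2]
opening: 0.568
```

```bash
python3 - <<'E'
from h import *
crown(); crown(); togo([0,0,0],86.5)
E
```

```text
crown 276 280.3 score 0.986 tilt vs tool 31.3 tool lean -0.89 world tilt 32.2
crown 276 280.3 score 0.985 tilt vs tool 31.5 tool lean -0.89 world tilt 32.3
tcp [655.2  16.4 395.5] yhead 86.5 tilt 0.89 q6 -1.49 open 0.571 F [-3.1  0.3  3.5] t 20.4
shift [659.  -56.6 385.3] turn -0.0
```

One more millimetre, then unload and read.

{"api": "step_arm", "payload": {
  "commands": [
    [[0, 0, 1.8], 0, 0.4],
    [[0, 0, 0], 0, 0.4]
  ]
}}

```text
clock: 20.65
eef_pos: [655.1, 16.4, 394.0]
tcp_rot: [-3.141, 0.016, 3.08]
contact_force: [-2.1, -0.7, 3.1]
opening: 0.569
```

```bash
python3 -c "
from h import *
crown()"
```

```text
crown 276 276.8 score 0.986 tilt vs tool 35.7 tool lean -0.9 world tilt 36.6
```

{"api": "step_arm", "payload": {
  "commands": [
    [[0, 0, -10], 0, 0.4],
    [[0, 0, -15], 0, 0.4],
    [[0, 0, 0], 0, 0.4]
  ]
}}

```text
clock: 21.08
eef_pos: [655.3, 16.5, 420.6]
tcp_rot: [3.142, 0.017, 3.08]
contact_force: [-1.0, 0.9, -1.1]
opening: 0.567
```

```bash
python3 -c "
from h import *
crown();crown();togo([0,0,0],86.5)"
```

```text
crown 276 279.2 score 0.987 tilt vs tool 32.7 tool lean -0.92 world tilt 33.6
crown 276 279.2 score 0.987 tilt vs tool 32.7 tool lean -0.86 world tilt 33.6
tcp [654.9  16.5 419.1] yhead 86.5 tilt 0.86 q6 -1.49 open 0.566 F [-0.3  0.2 -0.5] t 21.18
shift [658.8 -56.7 409.3] turn -0.0
```

Unloaded, it reads about 33.6°, a slight overshoot. I'll press the low rim onto the flat roof to take off about 3.6°, allowing for the 3° spring-back.

{"api": "step_arm", "payload": {
  "commands": [
    [[0, 0, -15], 0, 0.4],
    [[-30, 0, -5], 0, 0.4],
    [[-30, 0, 0], 0, 0.4],
    [[0, 0, 0], 0, 0.4],
    [[0, 0, 6], 0, 0.4],
    [[0, 0, 0], 0, 0.4]
  ]
}}

```text
clock: 21.92
eef_pos: [714.6, 12.9, 436.6]
tcp_rot: [-3.141, 0.014, 3.08]
contact_force: [-0.4, -0.0, -0.5]
opening: 0.563
```

```bash
python3 -c "
from h import *
crown();togo([718,16,418.3],86.5)"
```

```text
crown 276 279.2 score 0.989 tilt vs tool 32.7 tool lean -0.83 world tilt 33.5
tcp [714.7  12.9 437.1] yhead 86.5 tilt 0.83 q6 -1.49 open 0.568 F [-0.2 -0.6  0.5] t 21.98
shift [-2.8  3.3 18.8] turn -0.0
```

{"api": "step_arm", "payload": {
  "commands": [
    [[0, 0, 10], 0, 0.4],
    [[0, 0, 8], 0, 0.4],
    [[0, 0, 1], 0, 0.4],
    [[0, 0, 0], 0, 0.4]
  ]
}}

```text
clock: 22.48
eef_pos: [714.1, 12.9, 416.6]
tcp_rot: [-3.141, 0.014, 3.08]
contact_force: [0.2, -0.6, 0.3]
opening: 0.562
```

```bash
python3 -c "
from h import *
crown();togo([718,16,416.2],86.5)"
```

```text
crown 276 279.2 score 0.989 tilt vs tool 32.7 tool lean -0.78 world tilt 33.5
tcp [714.1  12.9 416.6] yhead 86.5 tilt 0.78 q6 -1.49 open 0.567 F [ 0.2 -0.1 -0.3] t 22.52
shift [-3.7  3.3  0.5] turn -0.0
```

{"api": "step_arm", "payload": {
  "commands": [
    [[0, 0, 1.5], 0, 0.4],
    [[0, 0, 0], 0, 0.4]
  ]
}}

```text
clock: 22.78
eef_pos: [714.3, 12.9, 415.5]
tcp_rot: [-3.141, 0.014, 3.08]
contact_force: [0.3, 0.1, 0.6]
opening: 0.567
```

```bash
python3 -c "
from h import *
crown();togo([718,16,415],86.5)"
```

```text
crown 276 279.2 score 0.989 tilt vs tool 32.7 tool lean -0.83 world tilt 33.6
tcp [714.3  13.  415.6] yhead 86.5 tilt 0.83 q6 -1.49 open 0.569 F [-0.   0.  -0.9] t 22.82
shift [-3.5  3.3  0.6] turn -0.0
```

{"api": "step_arm", "payload": {
  "commands": [
    [[0, 0, 1.5], 0, 0.4],
    [[0, 0, 0], 0, 0.4]
  ]
}}

```text
clock: 23.08
eef_pos: [714.4, 12.9, 414.4]
tcp_rot: [3.142, 0.015, 3.08]
contact_force: [0.7, -0.4, 0.4]
opening: 0.566
```

```bash
python3 -c "
from h import *
crown();togo([718,16,415],86.5)"
```

```text
crown 276 279.6 score 0.975 tilt vs tool 32.3 tool lean -0.87 world tilt 33.1
tcp [714.4  12.9 414.4] yhead 86.5 tilt 0.87 q6 -1.49 open 0.57 F [ 1.4 -0.  -0.6] t 23.12
shift [-3.4  3.3 -0.5] turn -0.0
```

Contact came about 3.7 mm lower than predicted, so the flower may have slid slightly in the pads, or its rim is rounded. I'll re-run the crack-point fit with slide free and two dome shapes.

```bash
cat > tilt2.py <<'E'
from h import *
from scipy.optimize import least_squares
import sys
f=grab_frame('wrist'); m=camera_model('wrist')
p5,R5=None,None
# camera-in-tool: average over readings
L=[]
for _ in range(4):
    m=camera_model('wrist'); p,R,s=pose(); L.append((np.array(m['R'])@R,np.array(m['R'])@p+np.array(m['t']).ravel())); grab_frame('wrist')
Rc=Ro.from_matrix([a for a,_ in L]).mean().as_matrix(); tc=np.mean([b for _,b in L],0); print('tc',tc.round(2),np.std([b for _,b in L],0).round(2))
mt=dict(m,R=Rc,t=tc)
f5=np.load('w5.npz')['f']; g5=cv2.cvtColor(f5,cv2.COLOR_BGR2GRAY); g=cv2.cvtColor(f,cv2.COLOR_BGR2GRAY)
mask=np.zeros_like(g5); cv2.circle(mask,(275,287),50,255,-1)
pt=cv2.goodFeaturesToTrack(g5,80,0.02,4,mask=mask)[:,0]
r0=np.radians(-1.5)
for r,H,base in ((25,17,164),(25,13,160),(25,15,162)):
    X=[];q0=[]
    S=np.array([r,r,H]); Q=Ro.from_rotvec([0,-r0,0]).as_matrix()   # flower rel. tool at pick
    for u,v in pt:
        o,d=ray(mt,u,v); o=Q.T@(o-[0,0,164])-[0,0,base-164]; d=Q.T@d; o=o/S; d=d/S
        a=d@d;b=2*o@d;c=o@o-1;k=b*b-4*a*c
        if k>0: X.append((o+d*(-b-k**.5)/2/a)*S+[0,0,base-164]); q0.append((u,v))
    X=np.array(X); q0=np.array(q0,np.float32)
    pred=lambda q: proj(mt,X@Ro.from_rotvec([q[3],-q[0],q[4]]).as_matrix().T+[q[1],q[5],164+q[2]])
    best=None
    for a0 in np.radians([22,28,34,40]):
        q=np.array([a0,0,0,0,0,0.])
        for it in range(4):
            ini=pred(q).astype(np.float32); A,_=cv2.findHomography(q0,ini,cv2.RANSAC,3)
            W=cv2.warpPerspective(g5,A,(560,420)); src=cv2.perspectiveTransform(q0[:,None],A)
            nx,st,_=cv2.calcOpticalFlowPyrLK(W,g,src,ini[:,None].copy(),winSize=(11,11),maxLevel=2,flags=4)
            bk,st2,_=cv2.calcOpticalFlowPyrLK(g,W,nx,src.copy(),winSize=(11,11),maxLevel=2,flags=4)
            ok=(st[:,0]>0)&(np.linalg.norm(bk-src,axis=2)[:,0]<.5)&(np.linalg.norm(nx[:,0]-ini,axis=1)<15)
            if ok.sum()<8: break
            q=least_squares(lambda z:np.r_[(pred(z)[ok]-nx[ok,0]).ravel(),z[1]*.5,z[2]*.3,z[3:5]*60,z[5]],q,loss='soft_l1').x
        else:
            e=np.linalg.norm(pred(q)[ok]-nx[ok,0],axis=1)
            if best is None or np.median(e)/ok.sum()<best[0]: best=(np.median(e)/ok.sum(),np.median(e),ok.sum(),q,a0)
    _,me,n,q,_=best
    print('dome',H,'tilt vs tool %.1f'%np.degrees(q[0]),'x,z slide',q[1:3].round(1),'roll,yaw',np.degrees(q[3:5]).round(1),'res',me.round(2),n)
E
python3 tilt2.py
```

```text
tc [  0.4   75.04 -12.36] [0.02 0.01 0.02]
dome 17 tilt vs tool 28.5 x,z slide [0.2 1.2] roll,yaw [ 0.3 -0.5] res 0.59 20
dome 13 tilt vs tool 31.8 x,z slide [-0.3 -0. ] roll,yaw [ 0.4 -0.1] res 0.64 19
dome 15 tilt vs tool 31.3 x,z slide [-0.6  1. ] roll,yaw [ 0.  -0.5] res 0.67 20
```

Fits give 28.5–31.8° relative to the tool (+0.9° tool lean) and the crown gives 33.1°, so the best estimate is about 32°, with no real slide. Taking off about 2°.

{"api": "step_arm", "payload": {
  "commands": [
    [[0, 0, 1.5], 0, 0.4],
    [[0, 0, 0], 0, 0.4]
  ]
}}

```text
clock: 23.62
eef_pos: [714.8, 12.9, 413.8]
tcp_rot: [3.142, 0.017, 3.08]
contact_force: [-0.1, -0.1, 2.1]
opening: 0.569
```

```bash
python3 -c "
from h import *
crown();togo([718,16,415],86.5)"
```

```text
crown 276 281.4 score 0.982 tilt vs tool 29.9 tool lean -0.98 world tilt 30.9
tcp [714.8  12.9 413.7] yhead 86.5 tilt 0.98 q6 -1.49 open 0.568 F [0.1 0.3 2.4] t 23.68
shift [-3.1  3.3 -1.3] turn -0.0
```

{"api": "step_arm", "payload": {
  "commands": [
    [[0, 0, 1.2], 0, 0.4],
    [[0, 0, 0], 0, 0.4]
  ]
}}

```text
clock: 23.92
eef_pos: [715.1, 12.9, 413.3]
tcp_rot: [3.141, 0.019, 3.08]
contact_force: [-1.1, -0.1, 2.3]
opening: 0.564
```

```bash
python3 -c "
from h import *
crown()"
```

```text
crown 276 282.8 score 0.99 tilt vs tool 28.2 tool lean -1.07 world tilt 29.3
```

{"api": "step_arm", "payload": {
  "commands": [
    [[0, 0, -15], 0, 0.4],
    [[0, 0, -25], 0, 0.4],
    [[0, 0, -30], 0, 0.4],
    [[0, 0, 0], 0, 0.4]
  ]
}}

```text
clock: 24.48
eef_pos: [713.2, 13.0, 485.5]
tcp_rot: [3.142, 0.015, 3.08]
contact_force: [0.7, -0.1, -0.9]
opening: 0.565
```

```bash
python3 -c "
from h import *
crown();togo([590,-270,488],86.5)"; python3 tilt2.py
```

```text
crown 276 281.1 score 0.995 tilt vs tool 30.3 tool lean -0.7 world tilt 31.0
tcp [712.8  13.  483.6] yhead 86.5 tilt 0.7 q6 -1.49 open 0.566 F [-0.  -0.2  0. ] t 24.52
shift [ 105.2 -290.    -5.7] turn -0.0
tc [  0.41  75.03 -12.35] [0.01 0.01 0.02]
dome 17 tilt vs tool 27.3 x,z slide [0.2 0.7] roll,yaw [ 0.3 -0.4] res 0.49 19
dome 13 tilt vs tool 32.9 x,z slide [-0.7 -1.1] roll,yaw [ 0.1 -0.1] res 0.73 21
dome 15 tilt vs tool 29.4 x,z slide [-0.1 -0.1] roll,yaw [ 0.4 -0.2] res 0.56 21
```

Unloaded: 31.0° by crown, about 30° by the mid fit. Good. Carrying to the camera again.

{"api": "step_arm", "payload": {
  "commands": [
    [[8, -20, 0], 0, 0.4],
    [[11, -30, 0], 0, 0.4],
    [[11, -30, 0], 0, 0.4],
    [[11, -30, 0], 0, 0.4],
    [[11, -30, 0], 0, 0.4],
    [[11, -30, 0], 0, 0.4],
    [[11, -30, 0], 0, 0.4],
    [[11, -30, 0], 0, 0.4],
    [[11, -30, 0], 0, 0.4],
    [[9, -20, 0], 0, 0.4],
    [[0, 0, 0], 0.15, 0.4],
    [[0, 0, 0], 0.15, 0.4],
    [[0, 0, 0], 0.15, 0.4],
    [[0, 0, 0], 0.15, 0.4],
    [[0, 0, 0], 0.15, 0.4],
    [[0, 0, 0], 0.15, 0.4],
    [[0, 0, 0], 0, 0.4]
  ]
}}

```text
clock: 26.9
eef_pos: [575.3, -279.3, 473.4]
tcp_rot: [-3.137, -0.002, 2.148]
contact_force: [0.0, 0.2, -0.7]
opening: 0.568
```

```bash
python3 - <<'E'
from h import *
crown(); goal(hd=124.5)
E
```

```text
crown 276 281.1 score 0.994 tilt vs tool 28.5 tool lean 0.14 world tilt 28.4
tcp [ 575.3 -279.3  473.4] yhead 33.2 tilt 0.32 q6 -1.03 open 0.564 F [-0.   0.  -0.4] t 26.95
shift [-21.9  -0.3  85.8] turn -0.023
```

{"api": "step_arm", "payload": {
  "commands": [
    [[-11, 0, 20], -0.023, 0.4],
    [[-11, 0, 25], 0, 0.4],
    [[0, 0, 25], 0, 0.4],
    [[0, 0, 8], 0, 0.4],
    [[0, 0, 0], 0, 0.4]
  ]
}}

```text
clock: 27.58
eef_pos: [587.6, -300.0, 388.5]
tcp_rot: [-3.135, -0.004, 2.188]
contact_force: [-1.2, -0.3, 0.5]
opening: 0.57
```

```bash
python3 - <<'E'
from h import *
goal(hd=124.5); f=grab_frame('wrist'); 
cv2.imwrite('pics/w8.png',f)
E
```

```text
tcp [ 587.6 -300.   388.5] yhead 35.4 tilt 0.42 q6 -1.09 open 0.57 F [-1.2 -0.3  0.5] t 27.57
shift [2.1 0.7 0.9] turn 0.015
```

View pics/w8.png

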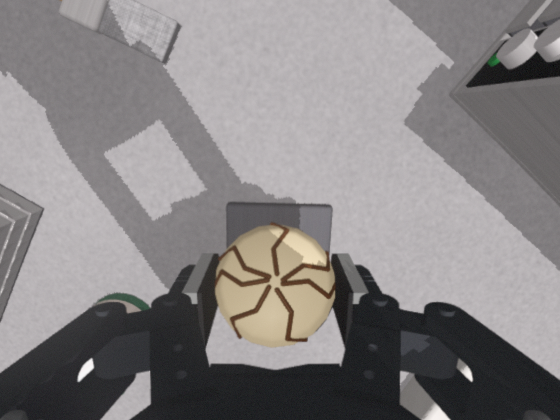

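The wrist view shows the flower at (275,287) and the base plate's near edge from (228,203) to (331,206). I'll check the lens position from that edge.

```bash
python3 - <<'E'
from h import *
m=camera_model('wrist')
a,b=onz(m,228,203,8),onz(m,331,206,8); e=b-a; print(a.round(1),b.round(1),np.hypot(*e[:2]).round(1),np.degrees(np.arctan2(e[1],e[0])).round(1))
mid=(a+b)[:2]/2; h=np.radians(124.4); print('mid',mid.round(1),'expected centre',(mid-60*np.array([np.cos(h),np.sin(h)])).round(1))
m=camera_model('top'); f=grab_frame('top'); cv2.imwrite('x.png',f)
E
```

```text
[ 557.7 -346.6    8. ] [ 646.3 -287.3    8. ] 106.6 33.8
mid [ 602. -317.] expected centre [ 635.9 -366.5]
```

```bash
python3 - <<'E'
from h import *
goal(lens=(624,-351,111),hd=124.3)
E
```

```text
tcp [ 587.8 -300.   389.7] yhead 35.3 tilt 0.35 q6 -1.09 open 0.566 F [ 0.3 -0.1  0.1] t 27.68
shift [1.9 2.1 2.1] turn 0.018
```

{"api": "step_arm", "payload": {
  "commands": [
    [[2, 2, 3], 0.018, 0.4],
    [[0, 0, 0], 0, 0.4],
    [[0, 0, 0], 0, 0.4]
  ]
}}

```text
clock: 28.05
eef_pos: [588.7, -297.0, 388.8]
tcp_rot: [-3.138, 0.001, 2.169]
contact_force: [0.3, -0.3, 0.2]
opening: 0.573
```

```bash
python3 - <<'E'
from h import *
goal(lens=(624,-351,111),hd=124.3); crown()
t=grab_frame('top'); s=grab_frame('scene')
cv2.imwrite('pics/fin.png',np.vstack([np.hstack([cv2.resize(t[120:270,150:430],(400,214)),cv2.resize(s[180:310,100:340],(400,217))[:214]]),np.hstack([cv2.resize(s[200:300,120:240],(400,334),interpolation=2),cv2.resize(t[140:225,350:452],(400,334),interpolation=2)])]))
E
```

```text
tcp [ 588.7 -297.   388.8] yhead 34.3 tilt 0.21 q6 -1.07 open 0.573 F [ 0.3 -0.3  0.2] t 28.05
shift [ 0.6 -0.7  1.2] turn -0.0
crown 276 281.1 score 0.995 tilt vs tool 28.7 tool lean -0.03 world tilt 28.7
```

View pics/fin.png

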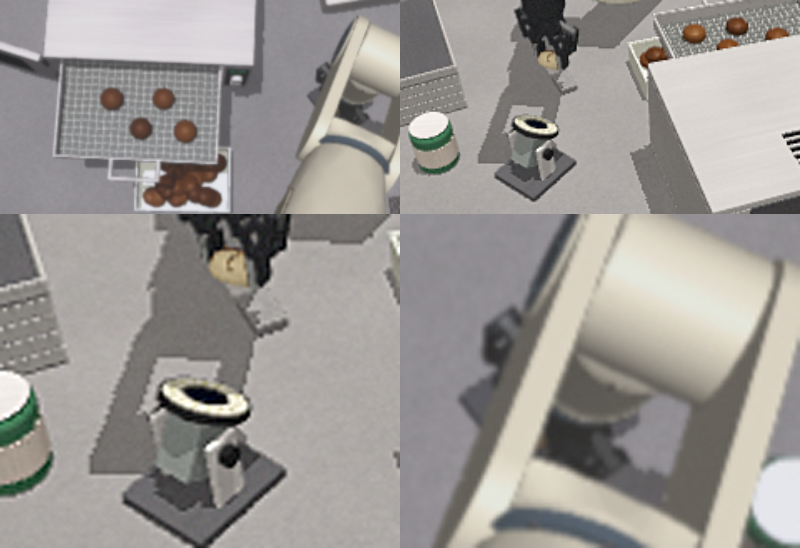

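The final picture shows the tray out with four browns cap up. The flower is held above the ring with its axis leaning to the robot's side, and the camera and tin are in place. The remaining error is about 1 mm, so I'm handing in.

```bash
python3 -c "
from rig import sign_off; sign_off()"
```

```text
the job is handed in; nothing more can be done
```

The flower mushroom is held at the focus point with its gills toward the lens, and I handed the job in at about 28 s of the 51 s allowed. I drew the tray to its stop, which showed as a jump in the pulling force, then picked the flower by its sides. The tool can only yaw, so I tilted the flower by pivoting it between the pads. I pressed its rim on the dryer roof's front edge, then pressed it lightly on the roof top to trim the angle.

**Last checks**
- **Position:** about 1.5 mm from the computed pose. The lens position itself is only known to 2–3 mm, because the cameras differ by that much.
- **Heading:** within 0.1° of the computed lens heading, which itself varied by about 1° between pictures.
- **Tilt, where the checks disagreed:** the target was 30°. The crown reading gave 31° just after the last press and 28.7° in the final pose, although the crown stayed at the same image position. The crack-point fit gave 27–33° depending on the assumed cap shape. An earlier contact-height check came out about 4 mm off. I put that down to a rounded gill edge and did not settle it.
- **Surroundings:** in the last picture the four browns are cap up on the drawn-out tray, and the camera and tin look undisturbed. The jar and brush were not in that final picture and the tub only partly; I did not move the arm against them.

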